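# Get the oak stile from under the painted rails and restack the rails on spacer sticks

## Robot

A 7-joint arm with a two-finger parallel gripper is mounted at the origin on the work surface. World frame = base frame: x ahead of the robot, y to its left, z up, the work surface at z = 0. Lengths are in m, angles in rad, forces in N, time in s.
With the tool pointing down it reaches from about 0.35 to 0.9 m from the base axis. Payload 19.9 kg.
Tool frame: the origin (TCP) lies between the finger pads; the fingertips stand 19 mm ahead of it and the grasp point (between the pads) is the TCP; z points along the fingers, y is the direction in which the jaws open and shut (so a half turn about z gives the same grasp; the last joint's range is limited). The gripper opens to 94 mm and grips with 3 to 60 N. Pads are 16 mm wide; open, the fingers measure 119 mm over their backs; the gripper's body (75 mm by 177 mm) begins 78 mm behind the grasp point.
Start: joints at [1.085, 0.417, -0.01, 1.614, 0.005, 1.111, -0.053], TCP at [0.269, -0.564, 0.224] pointing down, gripper open.
Joint ranges: [-2.81, 2.81], [-0.39, 2.02], [-1.27, 1.25], [0.06, 2.57], [-1.19, 4.33], [0.19, 2], [-2.82, 2.82]. Speed limits (rad/s): [1.89, 1.89, 2.39, 2.39, 3.01, 3.01, 3.01].

## Interface

Orientations are given as a 3x3 rotation matrix whose columns are the frame's x, y, z axes.
In Python, from rig import robot gives the robot as it stands. Calls block until the motion is done:
- robot.move_ptp(position, orientation): joint-space move of the TCP to a pose.
- robot.move_linear(position, velocity=0.15, frame=None, threshold=None): straight line of the TCP; frame=None keeps the orientation; velocity is the mean speed in m/s. With threshold (N) it stops when the force on the tool has changed by that much, and returns True; else False.
- robot.goto_joints(angles): joint-space move.
- robot.gripper_to(opening): finger opening in m; the grip force is fixed at half the most; returns when the fingers have stopped.
- robot.pause(seconds).
- robot.ik(position, orientation): joint angles nearest the present ones, or None.
- robot.get_state(): the state.
- robot.grab_frame(name): name is "side" or "top" or "wrist"; returns the picture (480x640x3 uint8, red, green, blue); there is no depth.
- robot.camera_info(name): a dict with "fx", "fy", "cx", "cy" (pixels), "rvec" (rotation vector, rad) and "tvec" (3), from world to camera coordinates, as OpenCV has them. Camera axes: x right, y down, z forward; pixel columns grow to the right and rows downward; lengths in m; the calibration is good to about 2 mm. A picture is of the moment at which its call begins: read the wrist's pose just before it. camera_info takes no time and is no camera call; for the wrist camera it gives the pose at the moment of the call.
A pose or a line that the arm cannot do raises robot.PlanningError and nothing moves.
- robot.sign_off(): hands the job in, once; it reports no verdict.
The state is a dict: "time": time; "qpos": joint angles; "joint_vel": joint speeds; "effort": joint torques, N m; "ee_pos": TCP position; "tool_rot": TCP orientation; "force": force on the tool from outside, world axes, zero at the start; "moment": the same for the moment, N m; "opening": finger opening in m.
Only numpy, scipy, OpenCV 4.12 (cv2) and the standard library are available. Lean on these libraries where they do the work, as an engineer would, in place of code of your own. Each camera call takes 0.05 s, during which the arm holds its last target. There are 200 camera calls.

## Task

Take the blue rail and then the white rail off the pile and lay them flat, side by side and not on each other, on the black mat; then lay the bare oak stile from underneath into the drilling cradle, down between its red stops. Then put the two painted rails back square and central on the bearers, white below and blue on top as before, but now with the two spacer sticks lying crosswise between them, one towards each end of the blue rail, so that the painted faces stay clear of each other. Lay the parts down rather than dropping them, and do not knock the paint tin.

Things in the scene. Friction and masses are not known exactly. Their poses are not given: they have to be found in the camera images.
- oak_stile: bare pale oak door stile, a bar 340 x 57 x 20 mm (length along its x, width along y), with a dark round 35 mm hinge recess near one end. The longest part, at the bottom of the pile, its ends showing; lying flat on the bearers at the start, roughly parallel to their x axis. Origin: centre of its underside, z up. About 0.27 kg
- white_rail: white painted door rail, a bar 270 x 57 x 20 mm (length along x), at the start lying flat on the oak stile, square over its middle to within about 5 mm. Origin: centre of its underside. About 0.21 kg
- blue_rail: blue painted door rail, a bar 200 x 57 x 20 mm (length along x), at the start lying flat on the white rail, on top of the pile, square over its middle to within about 5 mm. Origin: centre of its underside. About 0.16 kg
- pale_stick: pale plywood spacer stick, 120 x 15 x 15 mm (length along x), at the start lying on the white offcut beside the dark stick. Origin: centre of its underside. About 25 g
- dark_stick: dark wooden spacer stick, 120 x 15 x 15 mm (length along x), otherwise like the pale one; the two are interchangeable. Origin: centre of its underside
- bearers: pile bearers, fixed: a plywood base 260 x 110 x 6 mm with two dark wooden battens on it, each 30 mm wide and 110 mm long, lying along y with their middles 80 mm either side of the centre in x. The batten tops, on which the pile lies, are 26 mm above the origin. Origin: centre of the underside, on the worktop; the pile's parts lie along its x axis, central
- cradle: drilling cradle, fixed: a plywood base 420 x 115 x 9 mm with red stops 12 mm high: four side blocks (each 40 mm long, middles 115 mm either side of the centre) and two end stops. Between them is a pocket 360 mm (x) by 77 mm (y), its floor 9 mm above the origin, its middle free at the sides for the fingers. Origin: centre of the underside, on the worktop
- mat: black rubber bench mat with a thin grey line along each long edge, fixed, 300 x 200 x 5 mm (300 along x): the side area. Two rails fit on it side by side, lengthwise along x, with their middles about 55 mm either side of its centre line. Origin: centre of the underside, on the worktop
- offcut: white-faced board offcut, fixed, 200 (x) x 150 (y) x 12 mm, on which the two sticks lie side by side, about 90 mm apart, roughly along its y axis. Origin: centre of the underside, on the worktop
- paint_tin: closed steel paint tin with a blue band, 84 mm diameter, 88 mm high, standing on the worktop beyond the offcut (about 0.19 m from its centre); a bystander. Origin: centre of its underside
Mind the look-alikes: they are no part of the job. Of the things that look like the blue_rail, the largest one is meant.

How it is judged:
On the way, in this order (a step that is already met when the one before it is completed fails the run):
1. the blue rail and the white rail both lie flat on the mat, not on each other, released, the oak stile still on the bearers (x of blue_rail in the frame of mat between -0.12 and 0.12 m and y of blue_rail in the frame of mat between -0.085 and 0.085 m and z of blue_rail in the frame of mat between 0.001 and 0.009 m and angle between each of blue_rail, white_rail's own z axis and vertical below 0.06 rad and x of white_rail in the frame of mat between -0.12 and 0.12 m and y of white_rail in the frame of mat between -0.085 and 0.085 m and z of white_rail in the frame of mat between 0.001 and 0.009 m and contact force between each of blue_rail, white_rail and the fingers below 0.05 N and horizontal distance between oak_stile and bearers below 0.03 m), for 0.2 s.
2. the oak stile lies down in the cradle, released, both painted rails still on the mat (x of oak_stile in the frame of cradle between -0.016 and 0.016 m and y of oak_stile in the frame of cradle between -0.015 and 0.015 m and z of oak_stile in the frame of cradle between 0.005 and 0.013 m and angle between each of oak_stile, blue_rail, white_rail's own z axis and vertical below 0.06 rad and angle between the x axis of oak_stile and the x axis of cradle, either way round below 0.15 rad and contact force between oak_stile and the fingers below 0.05 N and x of blue_rail in the frame of mat between -0.12 and 0.12 m and y of blue_rail in the frame of mat between -0.085 and 0.085 m and z of blue_rail in the frame of mat between 0.001 and 0.009 m and x of white_rail in the frame of mat between -0.12 and 0.12 m and y of white_rail in the frame of mat between -0.085 and 0.085 m and z of white_rail in the frame of mat between 0.001 and 0.009 m), for 0.2 s.
3. the white rail lies on the bearers with both sticks crosswise on it, released, the blue rail not yet on them (x of white_rail in the frame of bearers between -0.025 and 0.025 m and y of white_rail in the frame of bearers between -0.018 and 0.018 m and z of white_rail in the frame of bearers between 0.022 and 0.03 m and angle between each of white_rail, blue_rail's own z axis and vertical below 0.06 rad and angle between the x axis of white_rail and the x axis of bearers, either way round below 0.14 rad and z of pale_stick in the frame of white_rail between 0.016 and 0.024 m and y of pale_stick in the frame of white_rail between -0.03 and 0.03 m and angle between the x axis of each of pale_stick, dark_stick and the y axis of white_rail, either way round below 0.3 rad and z of dark_stick in the frame of white_rail between 0.016 and 0.024 m and y of dark_stick in the frame of white_rail between -0.03 and 0.03 m and ((x of pale_stick in the frame of white_rail between 0.03 and 0.12 m and x of dark_stick in the frame of white_rail between -0.12 and -0.03 m) or (x of dark_stick in the frame of white_rail between 0.03 and 0.12 m and x of pale_stick in the frame of white_rail between -0.12 and -0.03 m)) and contact force between each of white_rail, pale_stick, dark_stick and the fingers below 0.05 N and x of blue_rail in the frame of mat between -0.12 and 0.12 m and y of blue_rail in the frame of mat between -0.085 and 0.085 m and z of blue_rail in the frame of mat between 0.001 and 0.009 m), for 0.2 s.
At the end, for the whole second after the job is handed in: oak stile down in the cradle; white rail on the bearers (25 mm along, 18 mm across, 0.14 rad); sticks crosswise on it (0.3 rad), each side of the blue rail's middle, 30-98 mm from it; blue rail on both, over the white (same tolerances), not touching it; all flat, released, at rest (x of oak_stile in the frame of cradle between -0.016 and 0.016 m and y of oak_stile in the frame of cradle between -0.015 and 0.015 m and z of oak_stile in the frame of cradle between 0.005 and 0.013 m and angle between each of oak_stile, white_rail, blue_rail's own z axis and vertical below 0.06 rad and angle between the x axis of oak_stile and the x axis of cradle, either way round below 0.15 rad and x of white_rail in the frame of bearers between -0.025 and 0.025 m and y of white_rail in the frame of bearers between -0.018 and 0.018 m and z of white_rail in the frame of bearers between 0.022 and 0.03 m and angle between the x axis of white_rail and the x axis of bearers, either way round below 0.14 rad and z of pale_stick in the frame of white_rail between 0.016 and 0.024 m and y of pale_stick in the frame of white_rail between -0.03 and 0.03 m and angle between the x axis of each of pale_stick, dark_stick and the y axis of white_rail, either way round below 0.3 rad and z of dark_stick in the frame of white_rail between 0.016 and 0.024 m and y of dark_stick in the frame of white_rail between -0.03 and 0.03 m and ((x of pale_stick in the frame of white_rail between 0.02 and 0.12 m and x of dark_stick in the frame of white_rail between -0.12 and -0.02 m) or (x of dark_stick in the frame of white_rail between 0.02 and 0.12 m and x of pale_stick in the frame of white_rail between -0.12 and -0.02 m)) and z of pale_stick in the frame of blue_rail between -0.019 and -0.011 m and y of pale_stick in the frame of blue_rail between -0.03 and 0.03 m and angle between the x axis of each of pale_stick, dark_stick and the y axis of blue_rail, either way round below 0.3 rad and z of dark_stick in the frame of blue_rail between -0.019 and -0.011 m and y of dark_stick in the frame of blue_rail between -0.03 and 0.03 m and ((x of pale_stick in the frame of blue_rail between 0.03 and 0.098 m and x of dark_stick in the frame of blue_rail between -0.098 and -0.03 m) or (x of dark_stick in the frame of blue_rail between 0.03 and 0.098 m and x of pale_stick in the frame of blue_rail between -0.098 and -0.03 m)) and x of blue_rail in the frame of white_rail between -0.025 and 0.025 m and y of blue_rail in the frame of white_rail between -0.018 and 0.018 m and z of blue_rail in the frame of white_rail between 0.031 and 0.039 m and angle between the x axis of blue_rail and the x axis of white_rail, either way round below 0.14 rad and linear speed of each of oak_stile, white_rail, blue_rail, pale_stick, dark_stick below 0.02 m/s and angular speed of each of oak_stile, white_rail, blue_rail, pale_stick, dark_stick below 0.2 rad/s and contact force between each of oak_stile, white_rail, blue_rail, pale_stick, dark_stick and the fingers below 0.05 N and contact force between blue_rail and white_rail below 0.05 N and contact force between blue_rail and oak_stile below 0.05 N).
It fails at once if the oak stile is dropped (falls free of the fingers faster than 0.7 m/s) (contact force between oak_stile and the fingers below 0.01 N and linear speed of oak_stile above 0.7 m/s).
It fails at once if the white rail is dropped (falls free of the fingers faster than 0.7 m/s) (contact force between white_rail and the fingers below 0.01 N and linear speed of white_rail above 0.7 m/s).
It fails at once if the blue rail is dropped (falls free of the fingers faster than 0.7 m/s) (contact force between blue_rail and the fingers below 0.01 N and linear speed of blue_rail above 0.7 m/s).
It fails at once if the paint tin is knocked (moved over 25 mm or tipped) (distance of paint_tin from where it was at the start of the episode above 0.025 m or angle between paint_tin's own z axis and vertical above 0.3 rad).
It also fails if it takes over 152 s, if anything falls off the work surface, if the arm or the gripper's body presses on something with over 40 N, if the wrist force passes 120 N, or if a joint passes its speed limit or range.

## Working session

There is one attempt and no reset: what is moved stays moved. The work goes in short steps, each a Python script; the robot and the scene stay as the last script left them, time stands still between calls to the robot, and variables do not carry over. Pictures are saved under pics/ and viewed, about 12 in all and at most 16, crops included, and the job is handed in when it is done.

```bash
ls; mkdir -p pics; python3 - <<'E'
from rig import robot
import cv2
for n in ("top","side"):
    f=robot.grab_frame(n); cv2.imwrite(f"pics/{n}0.png",f[:,:,::-1])
    print(n,robot.camera_info(n))
print(robot.get_state())
E
```

```text
pics
top {'fx': 459.67149082170914, 'fy': 459.67149082170914, 'cx': 322.20637205531403, 'cy': 246.82477537586254, 'rvec': array([ 2.1357588 , -2.09020008,  0.15956468]), 'tvec': array([0.00664052, 0.46997463, 1.00589054])}
side {'fx': 447.8405299625419, 'fy': 447.8405299625419, 'cx': 321.1201779794554, 'cy': 235.21857089392756, 'rvec': array([ 0.21666193, -2.84281855,  1.20268885]), 'tvec': array([0.46039348, 0.07968197, 1.05239926])}
{'time': 0.1, 'qpos': array([ 1.08449735,  0.41794221, -0.01029729,  1.61410386,  0.00470523,
        1.11066271, -0.05301908]), 'joint_vel': array([-0.00059433, -0.00112608,  0.00022618, -0.00036451, -0.00059609,
        0.00083534, -0.0006264 ]), 'effort': array([ 1.05316780e-03, -8.52584052e+01,  6.39951490e-01, -4.26692677e+01,
       -4.89101408e-02,  1.63690938e-02, -6.31728449e-05]), 'ee_pos': array([ 0.26877849, -0.56391513,  0.22387467]), 'tool_rot': array([[ 9.02703190e-01,  4.30263462e-01, -5.51499792e-04],
       [ 4.30263805e-01, -9.02702702e-01,  9.43262080e-04],
       [-9.19891442e-05, -1.08877609e-03, -9.99999403e-01]]), 'force': array([-0.48496881,  0.45657793,  0.83761908]), 'moment': array([ 0.03446861,  0.06103511, -0.01896969]), 'opening': 0.09417653421883214}
```

View pics/top0.png

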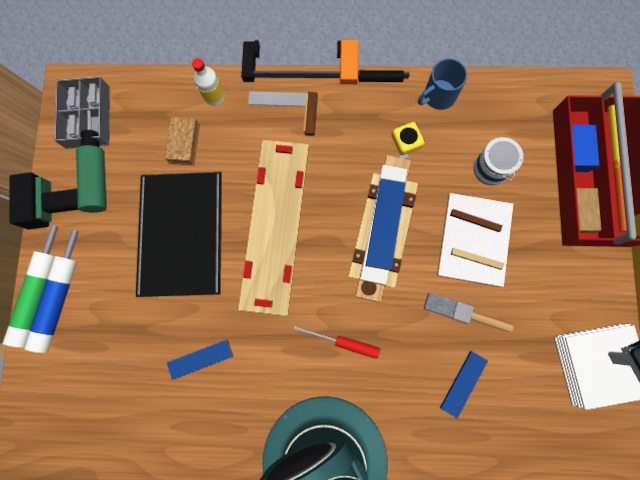

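View pics/side0.png

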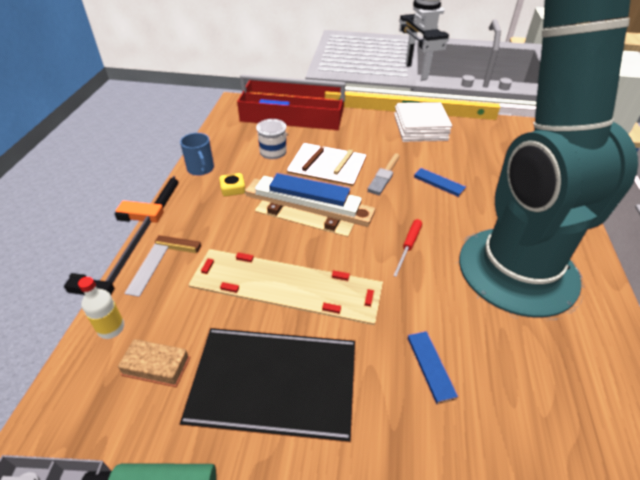

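```bash
cat > h.py <<'E'
from rig import robot
import numpy as np, cv2
def cast(px,z,name="top",ci=None):
    """pixels (N,2) -> world points on the plane at height z"""
    c=ci or robot.camera_info(name)
    R=cv2.Rodrigues(np.array(c["rvec"]))[0]; t=np.array(c["tvec"])
    px=np.asarray(px,float).reshape(-1,2)
    d=np.c_[(px[:,0]-c["cx"])/c["fx"],(px[:,1]-c["cy"])/c["fy"],np.ones(len(px))]@R
    o=-R.T@t
    return o+d*((z-o[2])/d[:,2])[:,None]
def rect(mask,z,name="top",ci=None):
    """largest blob -> centre, long axis yaw (-90..90 deg), sizes in the plane z"""
    cs=cv2.findContours(mask.astype(np.uint8),cv2.RETR_EXTERNAL,cv2.CHAIN_APPROX_NONE)[0]
    c=max(cs,key=cv2.contourArea)
    p=cast(c,z,name,ci)[:,:2].astype(np.float32)
    b=cv2.boxPoints(cv2.minAreaRect(p)); e=[b[1]-b[0],b[2]-b[1]]
    l,s=sorted(e,key=np.linalg.norm,reverse=True)
    yaw=(np.arctan2(l[1],l[0])+np.pi/2)%np.pi-np.pi/2
    return b.mean(0),yaw,np.linalg.norm(l),np.linalg.norm(s)
def hsv(f): return cv2.cvtColor(f,cv2.COLOR_RGB2HSV).astype(int)
def roi(m,x0,y0,x1,y1):
    o=np.zeros_like(m); o[y0:y1,x0:x1]=m[y0:y1,x0:x1]; return o
E
cat > m0.py <<'E'
from h import *
f=cv2.cvtColor(cv2.imread("pics/top0.png"),cv2.COLOR_BGR2RGB); H,S,V=[hsv(f)[...,i] for i in range(3)]
p=lambda n,r:print(n,np.round(r[0],4),"yaw",round(r[1],3),"size",np.round(r[2:],3))
blue=(H>100)&(H<125)&(S>130)&(V>60)
p("blue",rect(roi(blue,350,150,420,290),.086)); p("decoyL",rect(roi(blue,150,330,245,390),.02)); p("decoyR",rect(roi(blue,430,340,500,430),.02)); p("toolbox",rect(roi(blue,560,110,610,180),.05))
p("mat",rect(roi((V<60),128,165,228,303),.005))
red=roi((((H<6)|(H>174))&(S>180)&(V>100)),235,135,315,320)
cs=cv2.findContours(red.astype(np.uint8),cv2.RETR_EXTERNAL,cv2.CHAIN_APPROX_NONE)[0]
R=[cast(c.reshape(-1,2).mean(0),.021)[0,:2] for c in cs if cv2.contourArea(c)>15]
R=np.array(sorted(R,key=lambda q:q[0])); print("red",np.round(R,3).tolist(),"mean",R.mean(0)); d=R[-1]-R[0]; print("cradle",(R[0]+R[-1])/2,np.arctan2(d[1],d[0]),np.linalg.norm(d))
br=roi((V<115)&(S>80)&(H<20),345,170,420,285)
cs=cv2.findContours(br.astype(np.uint8),cv2.RETR_EXTERNAL,cv2.CHAIN_APPROX_NONE)[0]
for c in cs:
    if cv2.contourArea(c)>15: print("batten",c.reshape(-1,2).mean(0),np.round(cast(c.reshape(-1,2).mean(0),.026)[0,:2],4),cv2.contourArea(c))
p("dark",rect(roi((V<130)&(S>70),445,200,510,240),.027))
p("pale",rect(roi((S>60)&(V>130),445,243,507,275),.027))
wh=roi((S<40)&(V>170),340,155,425,290); p("white(all)",rect(wh|roi(blue,350,150,420,290),.066))
g=cv2.resize(f[130:430,335:625],None,fx=2,fy=2,interpolation=cv2.INTER_CUBIC); cv2.imwrite("pics/crop1.png",g[:,:,::-1])
E
python3 m0.py
```

```text
blue [ 0.5181 -0.1232] yaw -0.163 size [0.197 0.056]
decoyL [0.2118 0.2878] yaw -1.184 size [0.142 0.039]
decoyR [ 0.1747 -0.2999] yaw -0.52 size [0.141 0.041]
toolbox [ 0.7134 -0.5885] yaw 0.003 size [0.113 0.055]
mat [0.5045 0.3625] yaw 0.055 size [0.298 0.198]
red [[0.341, 0.15], [0.41, 0.098], [0.417, 0.19], [0.638, 0.078], [0.646, 0.17], [0.714, 0.117]] mean [0.52780002 0.13389313]
cradle [0.52788238 0.13381645] -0.08773562141643627 0.37453197828987395
batten [368.07692308 283.        ] [ 0.391  -0.0893] 23.0
batten [395.30769231 265.71794872] [ 0.432  -0.1512] 74.5
batten [358.48837209 256.58139535] [ 0.4515 -0.0669] 112.5
batten [408.45238095 199.95238095] [ 0.5886 -0.1827] 122.0
batten [372.47222222 191.52777778] [ 0.6078 -0.0983] 83.0
dark [ 0.542 -0.337] yaw 1.242 size [0.118 0.016]
pale [ 0.453  -0.3371] yaw 1.288 size [0.119 0.015]
white(all) [ 0.5222 -0.1234] yaw -0.178 size [0.27  0.062]
```

View pics/crop1.png

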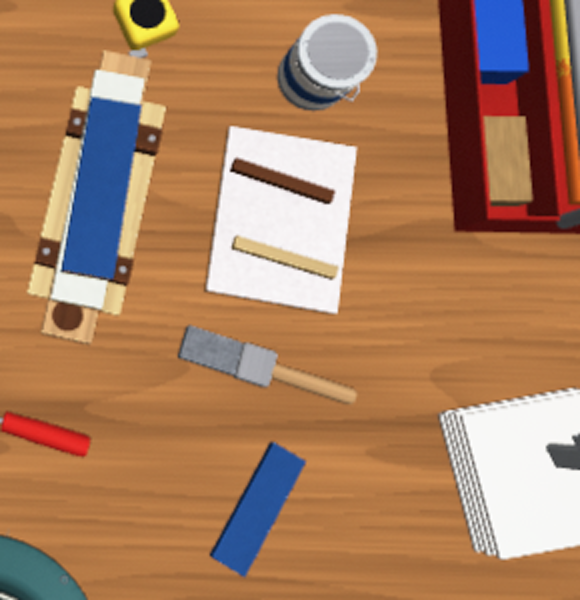

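The blue things are: the pile top at (385,217), which measures 197x56 mm; loose pieces at (200,359) and (463,384), both about 141x40 mm; and one in the toolbox at (585,147), 113x55 mm. The pile-top bar is the largest and matches 200x57, and the crop confirms it. I'll move that one to the mat.

```bash
cat >> h.py <<'E'
HOV=0.20
MAT=(np.array([.5045,.3625]),.055); CRA=(np.array([.5279,.1338]),-.0877)
def at(fr,x,y):
    c,s=np.cos(fr[1]),np.sin(fr[1]); return fr[0]+np.array([c*x-s*y,s*x+c*y])
def tool(yaw):
    """jaws opening across a bar whose long axis has this yaw; the nearer half turn"""
    y=np.array([-np.sin(yaw),np.cos(yaw),0]); z=np.array([0,0,-1.]); return [np.c_[np.cross(s*y,z),s*y,z] for s in (1,-1)]
def hover(xy,yaw,z=HOV):
    q0=robot.get_state()["qpos"]; best=None
    for R in tool(yaw):
        q=robot.ik([*xy,z],R)
        if q is not None and (best is None or np.abs(q-q0).max()<best[0]): best=(np.abs(q-q0).max(),R)
    robot.move_ptp([*xy,z],best[1])
def pick(xy,yaw,zu,opening=.094,grip=.022):
    hover(xy,yaw); robot.gripper_to(opening)
    robot.move_linear([*xy,zu+grip+.03],.2)
    hit=robot.move_linear([*xy,zu+grip],.06,threshold=8)
    robot.gripper_to(0.0); o=robot.get_state()["opening"]
    robot.move_linear([*xy,zu+grip+.03],.08); robot.move_linear([*xy,HOV],.25)
    print("pick hit",hit,"opening",round(o,4),"->",round(robot.get_state()["opening"],4),"t",robot.get_state()["time"])
def place(xy,yaw,zu,opening=.085,grip=.022):
    hover(xy,yaw)
    robot.move_linear([*xy,zu+grip+.02],.2)
    hit=robot.move_linear([*xy,zu+grip-.002],.025,threshold=4)
    s=robot.get_state(); robot.gripper_to(opening)
    robot.move_linear([*xy,zu+grip+.03],.1); robot.move_linear([*xy,HOV],.25)
    print("place hit",hit,"under z",round(s["ee_pos"][2]-grip,4),"wanted",zu,"t",robot.get_state()["time"])
E
python3 - <<'E'
from h import *
pick([.5181,-.1232],-.163,.066)
place(at(MAT,0,.055),MAT[1],.005)
f=robot.grab_frame("top"); cv2.imwrite("pics/top1.png",f[:,:,::-1])
H,S,V=[hsv(f)[...,i] for i in range(3)]
wh=roi((S<40)&(V>150),340,140,425,300); print(rect(wh,.066))
E
```

```text
pick hit False opening 0.0572 -> 0.0567 t 5.0333
place hit True under z 0.005 wanted 0.005 t 10.4667
(array([ 0.5689492 , -0.12871256], dtype=float32), np.float32(-0.1820389), np.float32(0.1769953), np.float32(0.058970366))
```

View pics/top1.png

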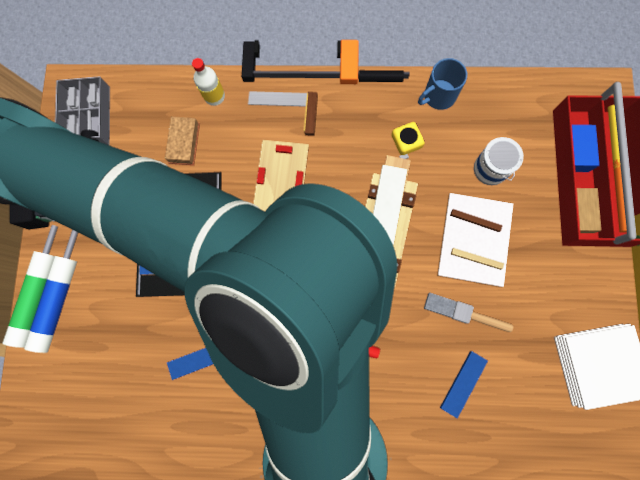

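Blue is on the mat, set down at the right height. The arm hides the near half of the white rail. The visible part and the earlier outline agree on (0.522,-0.121), yaw -0.18, so I'll move white now.

```bash
python3 - <<'E'
from h import *
pick([.522,-.1215],-.18,.046)
place(at(MAT,0,-.055),MAT[1],.005)
hover([.5,-.125],-.18,.36)
robot.pause(.2)
ci=robot.camera_info("wrist"); f=robot.grab_frame("wrist"); cv2.imwrite("pics/w1.png",f[:,:,::-1]); np.save("w1.npy",ci,allow_pickle=True)
g=robot.grab_frame("side"); cv2.imwrite("pics/s1.png",g[:,:,::-1]); print(ci["tvec"],robot.get_state()["ee_pos"],robot.get_state()["time"])
E
```

```text
pick hit False opening 0.0568 -> 0.0561 t 15.9083
place hit True under z 0.0049 wanted 0.005 t 20.975
[ 0.03358953 -0.55772368  0.39534273] [ 0.50010853 -0.12463828  0.35987349] 22.9667
```

View pics/w1.png

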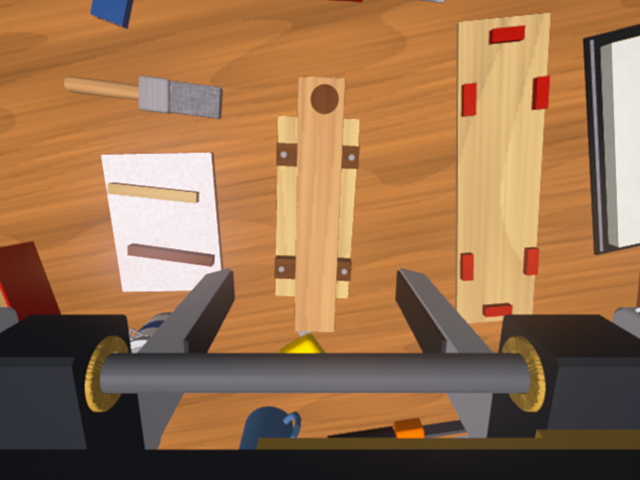

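View pics/s1.png

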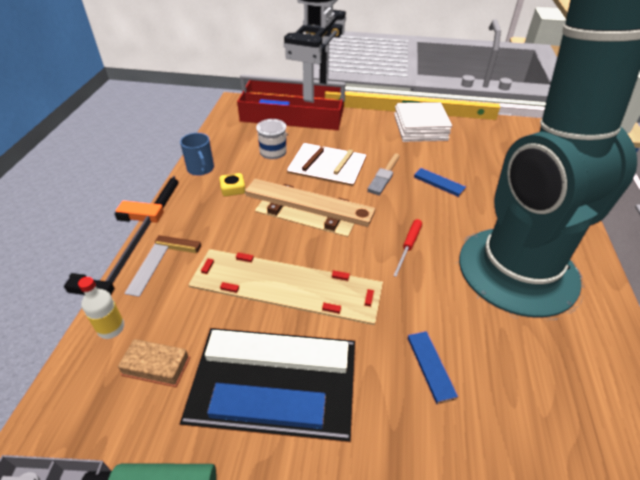

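The wrist view shows the stile alone on the bearers, corners about (299,77), (344,77), (334,332), (295,331). The base corners are about (278,116), (358,119), (348,298), (277,296). The cradle is clear. In the side view both rails lie flat and apart on the mat.

```bash
python3 - <<'E'
from h import *
ci=np.load("w1.npy",allow_pickle=True).item()
f=cv2.cvtColor(cv2.imread("pics/w1.png"),cv2.COLOR_BGR2RGB); H,S,V=[hsv(f)[...,i] for i in range(3)]
s=cast([[299,77],[344,77],[334,332],[295,331]],.046,ci=ci)[:,:2]; 
def q(n,s):
    d=(s[2]+s[3]-s[0]-s[1])/2; print(n,np.round(s.mean(0),4),"yaw",np.arctan2(d[1],d[0]),"L",np.linalg.norm(d),"W",np.linalg.norm(s[0]-s[1]),np.linalg.norm(s[2]-s[3]))
q("stile",s); q("base",cast([[278,116],[358,119],[348,298],[277,296]],.006,ci=ci)[:,:2])
def blobs(m,z):
    cs=cv2.findContours(m.astype(np.uint8),cv2.RETR_EXTERNAL,cv2.CHAIN_APPROX_NONE)[0]
    return np.array([cast((np.array(cv2.boundingRect(c))[:2]+np.array(cv2.boundingRect(c))[2:]/2),z,ci=ci)[0,:2] for c in cs if cv2.contourArea(c)>80])
R=blobs(roi(((H<6)|(H>174))&(S>180)&(V>90),450,15,560,325),.018); R=R[np.argsort(R[:,0])]
d=R[-1]-R[0]; print("cradle",np.round(R,4).tolist(),R.mean(0),np.arctan2(d[1],d[0]))
B=blobs(roi((V<120)&(S>60),270,135,365,290),.026); print("battens",np.round(B,4).tolist(),B.mean(0))
t=cv2.cvtColor(robot.grab_frame("top"),cv2.COLOR_RGB2HSV).astype(int)
E
```

```text
stile [ 0.5193 -0.1239] yaw -0.20381748444293848 L 0.3396144309079335 W 0.05439586369738442 0.05609499768999369
base [ 0.5226 -0.1279] yaw -0.2087964941585717 L 0.2598552243115141 W 0.1076648791114649 0.10796569100554777
cradle [[0.3418, 0.1486], [0.4092, 0.0956], [0.4173, 0.1879], [0.6393, 0.0761], [0.6478, 0.1702], [0.7164, 0.1159]] [0.52864196 0.13239097] -0.08705781030189086
battens [] nan<stdin>:13: RuntimeWarning: Mean of empty slice.
  ret = ret.dtype.type(ret / rcount)
```

```bash
cat >> h.py <<'E'
BEA=(np.array([.5212,-.1260]),-.20); CRA=(np.array([.5283,.1331]),-.0875)
E
python3 - <<'E'
from h import *
pick([.5195,-.1235],-.20,.026)
place(CRA[0],CRA[1],.009)
hover([.44,.25],0,.36)
robot.pause(.2)
ci=robot.camera_info("wrist"); f=robot.grab_frame("wrist"); cv2.imwrite("pics/w2.png",f[:,:,::-1]); np.save("w2.npy",ci,allow_pickle=True)
print(robot.get_state()["ee_pos"],robot.get_state()["time"])
E
```

```text
pick hit False opening 0.0566 -> 0.0566 t 27.325
place hit True under z 0.0089 wanted 0.009 t 31.7667
[0.44038371 0.24926962 0.35920931] 32.8917
```

View pics/w2.png

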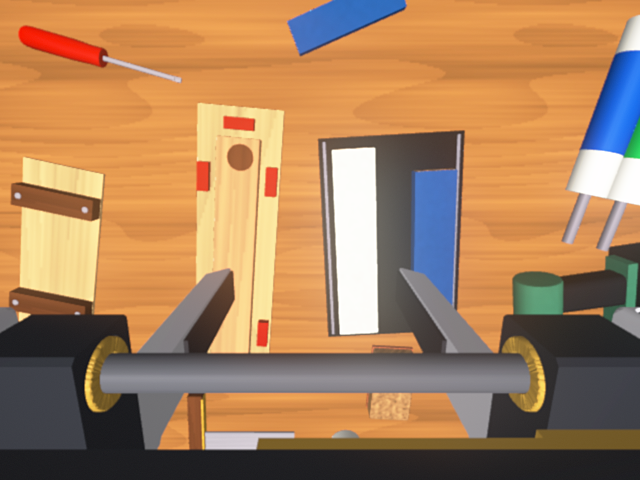

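The stile lies between the red stops. White spans (332,149)-(378,333), and blue's near end is at (413,170)-(457,169). Next I'll work out both rail positions and put white back.

```bash
python3 - <<'E'
from h import *
ci=np.load("w2.npy",allow_pickle=True).item()
f=cv2.cvtColor(cv2.imread("pics/w2.png"),cv2.COLOR_BGR2RGB); H,S,V=[hsv(f)[...,i] for i in range(3)]
w=rect(roi((S<50)&(V>130),326,140,395,340),.025,ci=ci); print("white",w,"expect",at(MAT,0,-.055))
b=cast([[413,170],[457,169]],.025,ci=ci)[:,:2]; print("blue near end",b,"expect mid",at(MAT,-.1,.055))
d=cast([[23,157],[104,174]],.006,ci=ci)[:,:2]; print("bearer near edge",d,"expect",at(BEA,-.13,.055),at(BEA,-.13,-.055),at(BEA,-.13,0))
ok=abs(w[2]-.27)<.008 and np.linalg.norm(w[0]-at(MAT,0,-.055))<.012
if ok:
    pick(w[0],w[1],.005); place(BEA[0],BEA[1],.026)
    pick([.453,-.337],1.265,.012,opening=.06)
E
```

```text
white (array([0.5078913 , 0.30653983], dtype=float32), np.float32(0.055202484), np.float32(0.2718515), np.float32(0.059604242)) expect [0.50752348 0.30758317]
blue near end [[0.40126062 0.38030572]
 [0.40003865 0.43907679]] expect mid [0.40162774 0.41191961]
bearer near edge [[ 0.38394567 -0.15306926]
 [ 0.4072537  -0.0448054 ]] expect [ 0.40471816 -0.04626933] [ 0.38286453 -0.15407665] [ 0.39379134 -0.10017299]
pick hit False opening 0.0567 -> 0.0566 t 37.4667
place hit True under z 0.0259 wanted 0.026 t 42.3417
pick hit False opening 0.0142 -> 0.0146 t 47.4667
```

```bash
python3 - <<'E'
from h import *
place(at(BEA,-.065,0),BEA[1]+np.pi/2,.046,opening=.05)
pick([.542,-.337],1.242,.012,opening=.06)
place(at(BEA,.065,0),BEA[1]+np.pi/2,.046,opening=.05)
hover([.45,-.125],-.2,.36)
robot.pause(.2)
ci=robot.camera_info("wrist"); f=robot.grab_frame("wrist"); cv2.imwrite("pics/w3.png",f[:,:,::-1]); np.save("w3.npy",ci,allow_pickle=True)
print(robot.get_state()["ee_pos"],robot.get_state()["time"])
E
```

```text
place hit True under z 0.0457 wanted 0.046 t 51.5583
pick hit False opening 0.0146 -> 0.0145 t 56.375
place hit True under z 0.0458 wanted 0.046 t 60.3833
[ 0.45007703 -0.12505124  0.35949349] 61.85
```

View pics/w3.png

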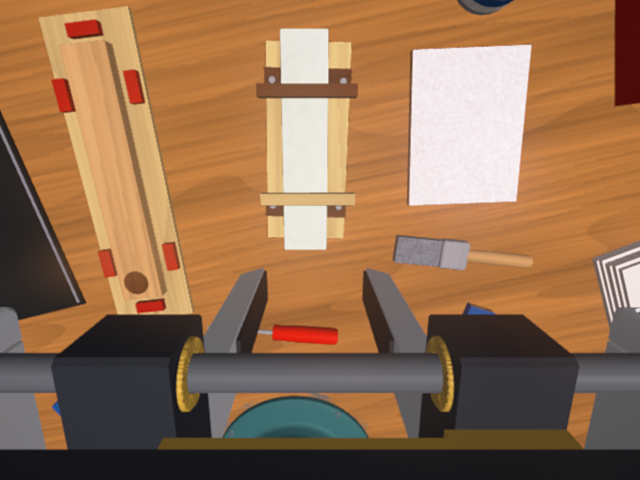

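White is central, with the dark stick at (307,90) and the pale stick at (308,199), both crosswise. The stile is in the cradle. I'll check the numbers before laying blue.

```bash
python3 - <<'E'
from h import *
ci=np.load("w3.npy",allow_pickle=True).item()
loc=lambda fr,p:np.round(np.array([[np.cos(fr[1]),np.sin(fr[1])],[-np.sin(fr[1]),np.cos(fr[1])]])@(p-fr[0]),4)
w=cast([[281,29],[327,29],[326,249],[285,249]],.046,ci=ci)[:,:2]; d=w[0]+w[1]-w[2]-w[3]
W=(w.mean(0),np.arctan2(d[1],d[0])); print("white in bearers",loc(BEA,W[0]),"yaw",W[1],"L",np.linalg.norm(d)/2)
for n,a,b in (("dark",(257,90),(357,90)),("pale",(261,199),(355,199))):
    e=cast([a,b],.061,ci=ci)[:,:2]; v=e[0]-e[1]; print(n,loc(W,e.mean(0)),"angle",np.arctan2(v[1],v[0])-W[1]-np.pi/2,"L",np.linalg.norm(v))
f=cast([[62,41],[107,39]],.029,ci=ci)[:,:2].mean(0); print("stile far end in cradle",loc(CRA,f),"expect .170,0")
if np.linalg.norm(W[0]-BEA[0])<.01:
    T=((W[0]+BEA[0])/2,BEA[1])
    pick(at(MAT,0,.0535),MAT[1],.005); place(T[0],T[1],.061)
    hover([.42,-.0],-.2,.36); robot.pause(.2)
    np.save("w4.npy",robot.camera_info("wrist"),allow_pickle=True); g=robot.grab_frame("wrist"); cv2.imwrite("pics/w4.png",g[:,:,::-1])
    s=robot.grab_frame("side"); cv2.imwrite("pics/s4.png",cv2.resize(s[140:340,150:400],None,fx=3,fy=3)[:,:,::-1])
E
```

```text
white in bearers [-0.0004 -0.0009] yaw -0.19879005020540677 L 0.2681693016711569
dark [ 0.0651 -0.0034] angle -0.0005108382831309211 L 0.11788521881215921
pale [-0.064 -0.004] angle -0.00025395266337069344 L 0.11900535326786929
stile far end in cradle [ 0.1711 -0.0062] expect .170,0
pick hit False opening 0.057 -> 0.0567 t 68.15
place hit True under z 0.0609 wanted 0.061 t 73.0917
```

View pics/w4.png

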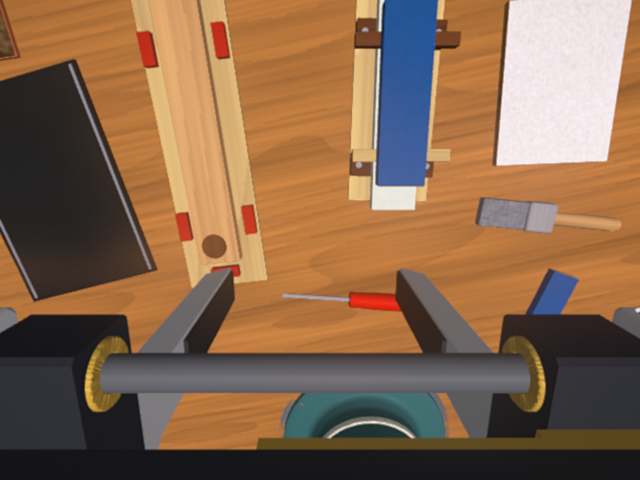

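View pics/s4.png

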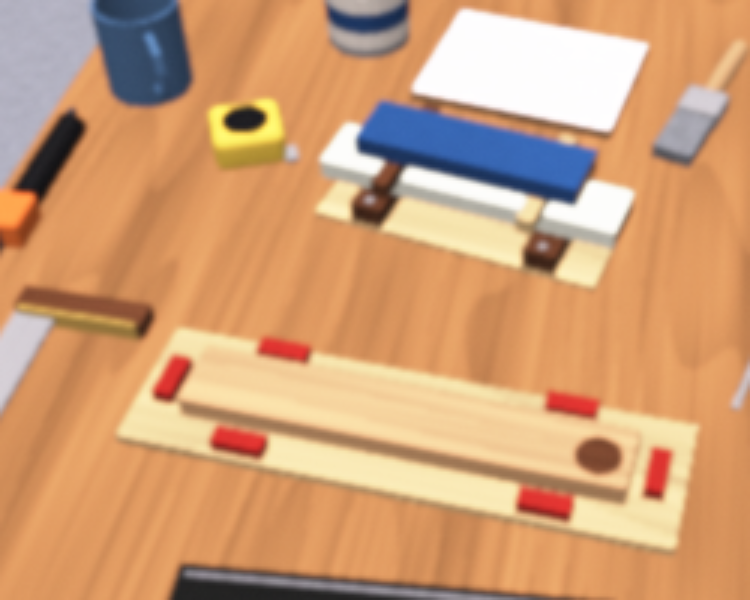

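Both views show the stile down between its stops, and blue resting on both sticks clear of white. I'll check the end positions once more, then hand in.

```bash
python3 - <<'E'
from h import *
ci=np.load("w4.npy",allow_pickle=True).item()
loc=lambda fr,p:np.round(np.array([[np.cos(fr[1]),np.sin(fr[1])],[-np.sin(fr[1]),np.cos(fr[1])]])@(p-fr[0]),4)
e=loc(BEA,cast([[378,184],[424,186]],.081,ci=ci)[:,:2].mean(0)); print("blue near end in bearers",e,"expect -.1,0")
w=loc(BEA,cast([[372,209],[414,209]],.046,ci=ci)[:,:2].mean(0)); print("white near end",w,"expect -.135,0")
h=loc(CRA,cast([214,246],.029,ci=ci)[0,:2]); print("recess in cradle",h)
if max(abs(e-[-.1,0]))<.012 and max(abs(w-[-.135,0]))<.012 and abs(h[1])<.01:
    robot.sign_off(); print("signed off",robot.get_state()["time"])
E
```

```text
blue near end in bearers [-0.0992 -0.001 ] expect -.1,0
white near end [-0.1344 -0.0005] expect -.135,0
recess in cradle [-0.1453  0.0041]
the job is handed in; nothing more can be done
the job is handed in; nothing more can be done
```

The job is done and handed in; the robot's clock stood at about 75 s of the 152 s allowed. I moved blue and then white onto the mat and laid the oak stile in the cradle. White went back on the bearers with the sticks crosswise on it, and blue on top of the sticks.

My last camera checks:
- **Blue and white rails:** both near ends were within about 1 mm of where they should be on the bearers. In the side view blue was resting on the sticks, clear of white.
- **Sticks:** they lay at +65 and -64 mm along the white rail and square to it, but about 3–4 mm off centre across it (30 mm allowed).
- **Oak stile:** it was down between the red stops. Its far end measured about 6 mm off the cradle's centre line and its hinge recess 4 mm off the other way. That suggests a slight turn of about 0.03 rad, inside the 0.15 rad tolerance.
- **Heights and tin:** every part was set down within 0.3 mm of its expected height. I steered clear of the paint tin but did not measure it at the end.

No check failed. One mask, for the batten ends in the wrist view, found nothing; I located the bearers from the corners of their base instead, and a second view agreed to about 3 mm.

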